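# Close the board fixture and lock it with a T-slot stud

### The job

Shut the blue hinged frame flush on its black tray. Put the red-winged T-stud from the wooden rack head first into the front T-slot of the aluminium plate, slide it along fully home into the fork of the frame's tab, then turn its wing a quarter turn clockwise, seen from above, so that it locks across the slot, and let go. Keep off the circuit board, and leave the other studs, the capacitor and the solder reel where they are.

Things in the scene. Friction and masses are not known exactly. Their poses are not given: they have to be found in the camera images.
- fixture: Aluminium plate fixed on the bench, 240 (x) x 300 (y) x 28 mm, two T-slots along its y. Origin on the bench: plate spans x -115..125, y -150..150, z 0..28. The black tray (lower half) on it spans x -55..75, y 5..145, rim at z 46. The front slot (centre x = -80) is used: mouth 17 mm wide through lips at z 17..28, channel below 30 mm wide, floor at z 7. The other slot is behind the tray.
- slot_home (a point): Where the stud's axis belongs when fully home in the fork: on the front slot's centre line, on the plate's top face, at x -80, y 66, z 28 mm of the fixture frame; axes as the fixture. Fixed. A stud dragged along while tilted or pressed down binds in the slot: keep it upright and off the floor by about 1 mm.
- hinge_line (a point): Middle of the blue frame's hinge line, which runs along the fixture's y at the tray's far edge: x 78, y 75, z 46 mm of the fixture frame; axes as the fixture. Fixed.
- lid (a joint): Opening of the blue frame (upper half), rad: 0 = shut flush on the tray, grows as its front edge rises, 1.6 = upright. Stiff hinge: stays where left; about 3 N at the front edge moves it. When shut it covers x -55..75, y 5..145, z 46..58 mm of the fixture frame, with a window at x -29..53, y 27..123 over the board; the front bar is 107 to 133 mm from the hinge line.
- fork (a point): End of the fork's notch, on the frame: turns with it. Tab 8 mm thick (z 46..54 shut) juts from the front bar over the front slot to x -103, y 40..85 of the fixture frame. Its 12 mm notch along the slot opens at y 40 (flared), ends at y 70.5. The stud enters it only sliding towards +y with the frame shut; its flange and head cannot pass the fork from above, nor the fork pass over the flange.
- stud_wing (a point): Centre of the red wing on top of the steel T-stud: 44 mm along its x, 11 mm thick (y), 22 mm high; 76 mm above the head's underside. Grip it across the 11 mm from above. z is the stud's axis, up. Stud 87 mm tall, about 140 g. Below the wing: neck 14 mm diameter, then flange 30 mm diameter 49..53 mm above the underside. Starts upright in a rack pocket, wing along the rack's y.
- stud_head (a point): On the same stud's axis at its head's underside; axes as stud_wing. T-head 28 (x) x 13 (y) x 7 mm, in line with the wing, shoulder 13 mm diameter up to 24 mm, shank 9 mm up to 49 mm. Enters the slot only with the wing along it. Stood on the channel floor, the flange clears the shut tab by 2 mm; it can lift 3 mm below the lips. Turns clockwise only (from above), to a stop near 100 degrees.
- rack: Fixed wooden rack, 200 (x) x 62 (y) x 30 mm, origin under its centre. Three pockets 18 x 33 mm (long along y), at x -66, 0 and 66 mm, floors 8 mm above the bench; the three studs stand in them in any order.
- stop: Dark steel stop block fixed in the front slot towards its -y end, 44 (x) x 28 (y) mm, 38 mm high, origin at the centre of its underside, on the plate. The stud goes in between it and the fork.
- board: Green circuit board with parts, fixed in the tray under the frame's window; not to be touched. Highest part at z 54 mm; origin and axes as fixture.
- star_knob (a point): Bystander: centre of the black round knob (28 mm diameter, 18 mm high) of another stud in the rack, 58 mm tall. Leave alone.
- nut_top (a point): Bystander: top of the brass nut (20 mm diameter) of a third stud in the rack, 62 mm tall. Leave alone.
- capacitor: Bystander: blue capacitor can on the plate, 29 mm diameter, 45 mm high, origin at the centre of its underside. Leave alone.
- reel: Bystander: yellow solder reel on the plate, 52 mm diameter, 38 mm high, origin at the centre of its underside. Leave alone.
There are look-alikes about, which are no part of the job. Leave any orange look-alike of the part that bears stud_wing alone.

How it is judged:
By the outcome, as a careful person would: the job done as asked, in the order asked, and still so for the second after the job is handed in, with the robot touching nothing.
It also fails if it takes over 72 s, if anything falls off the work surface, if the arm or the gripper's body presses on something with over 40 N, if the wrist force passes 120 N, or if a joint passes its speed limit or range.

### The arm

A 6-joint arm with a two-finger parallel gripper is mounted at the origin on the work surface. World frame = base frame: x ahead of the robot, y to its left, z up, the work surface at z = 0. Lengths are in mm, angles in degrees, forces in N, time in s.
With the tool pointing down it reaches from about 325 to 925 mm from the base axis. Payload 3.1 kg.
Tool frame: the origin (TCP) lies at the very end of the fingers, on their centre line; the grasp point (between the pads) lies grasp_offset behind it (grasp_offset is the distance from the TCP to the grasp point, in mm); z points along the fingers, x is the direction in which the jaws open and shut, and the axes are right-handed (so a half turn about z gives the same grasp; the last joint's range is limited). The gripper opens to 85 mm and grips with 20 to 120 N. Pads are 22 mm wide; open, the fingers measure 114 mm over their backs; the gripper's body (76 mm by 85 mm) begins 54 mm behind the grasp point. The pads swing forward as they close: fully open they stand 13 mm farther back than shut.
Start: joints at [65.134, 12.427, 92.441, -0, 75.132, -6.429], TCP at [197.653, 592.935, 231.3] pointing down, gripper open.
Joint ranges: [-157.48, 157.48], [-44.54, 120.13], [17.64, 146.25], [-64.5, 244.5], [7.68, 150.69], [-147.95, 147.95]. Speed limits (degrees/s): [159.86, 159.86, 180, 180, 180, 180].

### API

Orientations are given as [roll, pitch, yaw] about the fixed x, y, z axes, in that order (R = Rz(yaw) Ry(pitch) Rx(roll)).
In Python, from station import * gives the robot as it stands. Calls block until the motion is done:
- goto(position, orientation): joint-space move of the TCP to a pose.
- move_l(position, attitude=None, speed=150): straight line of the TCP; attitude=None keeps the orientation; speed is the mean speed in mm/s.
- move_j(angles): joint-space move.
- grip(opening, squeeze=None): finger opening in mm; squeeze is the grip in N (None keeps the last); returns when the fingers have stopped.
- wait(seconds).
- solve_ik(position, orientation): joint angles nearest the present ones, or None.
- get_obs(): the state.
- get_image(name): name is "scene" or "side" or "wrist"; returns the picture (384x512x3 uint8, red, green, blue); there is no depth.
- get_calibration(name): a dict with "fx", "fy", "cx", "cy" (pixels), "R" (3x3) and "t" (3): a world point X has camera coordinates R X + t; the wrist camera has in their place "mount" (4x4, takes a point from camera to tool coordinates, whose origin is the TCP and whose axes are the tool frame's). Camera axes: x right, y down, z forward; pixel columns grow to the right and rows downward; lengths in mm; the calibration is good to about 2 mm. A picture is of the moment at which its call begins: read the wrist's pose just before it. get_calibration takes no time and is no camera call.
A pose or a line that the arm cannot do raises Unreachable and nothing moves.
- sign_off(): hands the job in, once; it reports no verdict.
Trained networks look in the newest picture that a camera, given by its name, has taken for a name from the list of things; names that differ only in an ending like _2 or _b are one class to them, and where a whole thing is asked for, a point or a joint stands for the part that bears it (a point fixed in the world has none). Each returns a list of dicts, best first, with "score" (0 to 1); they miss things now and then, are a little off and sometimes report something else, mostly with a low value. They report only what shows in the picture. A call takes as long as a camera call. They do not tell look-alikes from the thing itself.
- spot_in(name, camera): "extent" ([centre column, centre row, width, height] in pixels, round what is visible of it).
- regions_of(name, camera): "region" (384x512 bool, what is visible of it) and "extent" ([centre column, centre row, width, height] in pixels, round what is visible of it).
The state is a dict: "t": time; "joint_pos": joint angles; "qvel": joint speeds; "effort": joint torques, N m; "tcp_pos": TCP position; "ee_rot": TCP orientation; "wrist_force": force on the tool from outside, world axes, zero at the start; "moment": the same for the moment, N m; "grip_width": finger opening in mm.
Only numpy, scipy, OpenCV 4.12 (cv2) and the standard library are available. Lean on these libraries where they do the work, as an engineer would, in place of code of your own. Each camera call takes 0.05 s, during which the arm holds its last target.

## Working session

There is one attempt and no reset: what is moved stays moved. The work goes in short steps, each a Python script; the robot and the scene stay as the last script left them, time stands still between calls to the robot, and variables do not carry over. Pictures are saved under pics/ and viewed, and the job is handed in when it is done.

```bash
mkdir -p pics; ls
python3 - <<'E'
from station import *
import cv2
o=get_obs();print(o)
for n in ["scene","side","wrist"]:
    im=get_image(n);cv2.imwrite(f"pics/{n}0.png",cv2.resize(im[:,:,::-1],(800,600),interpolation=cv2.INTER_CUBIC));print(n,get_calibration(n))
E
```

```text
pics
{'t': 0.0, 'joint_pos': array([ 6.51335979e+01,  1.24782414e+01,  9.25299444e+01, -1.34768966e-03,
        7.51302402e+01, -6.42925757e+00]), 'qvel': array([-0.14321021, -0.02634616, -0.01047976, -0.04009885, -0.0111695 ,
       -0.01333891]), 'effort': array([ 1.40301458e-03, -3.96850312e+01, -3.03853869e+01, -1.11463528e-04,
        9.79908218e-03, -3.94267659e-06]), 'tcp_pos': array([197.31086434, 592.17387975, 229.9388317 ]), 'ee_rot': array([-1.79985793e+02,  1.37701197e-01,  7.15632200e+01]), 'wrist_force': array([-0.61625557, -0.30129416, -0.21144471]), 'moment': array([ 0.05506505, -0.00800476,  0.00807049]), 'grip_width': 85.40130983384854}
scene {'fx': 417.67433447167434, 'fy': 417.67433447167434, 'cx': 254.74091611679106, 'cy': 189.65082098940007, 'R': array([[ 0.62420653,  0.78097348, -0.02113358],
       [ 0.51313117, -0.43022678, -0.74269867],
       [-0.5891202 ,  0.45275306, -0.66929221]]), 't': array([-386.83098878, -171.75050163, 1200.95372912])}
side {'fx': 408.25974970167056, 'fy': 408.25974970167056, 'cx': 256.59546507928314, 'cy': 189.57158608707076, 'R': array([[-0.94597984, -0.32346649,  0.02217125],
       [-0.18068413,  0.46916152, -0.86443086],
       [ 0.26921252, -0.82174016, -0.50226261]]), 't': array([507.22111777, 133.2422225 , 823.87672709])}
wrist {'fx': 332.59356744681367, 'fy': 332.59356744681367, 'cx': 256.5253181697229, 'cy': 187.34533653855894, 'mount': array([[ 9.99999174e-01,  4.59741304e-04,  1.19993996e-03,
        -1.46735740e+00],
       [-7.79172043e-04,  9.59495182e-01,  2.81723957e-01,
        -7.13145184e+01],
       [-1.02181647e-03, -2.81724660e-01,  9.59494748e-01,
        -1.41507717e+02],
       [ 0.00000000e+00,  0.00000000e+00,  0.00000000e+00,
         1.00000000e+00]])}
```

View pics/scene0.png

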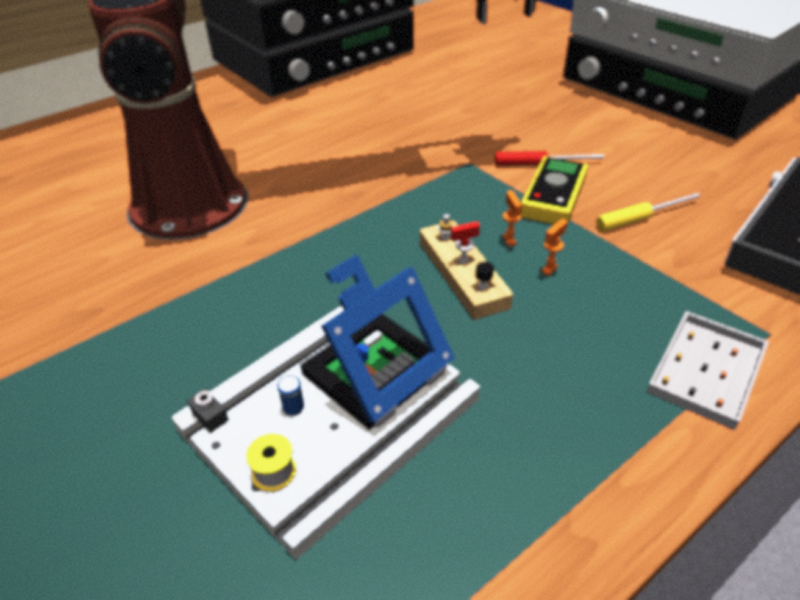

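View pics/side0.png

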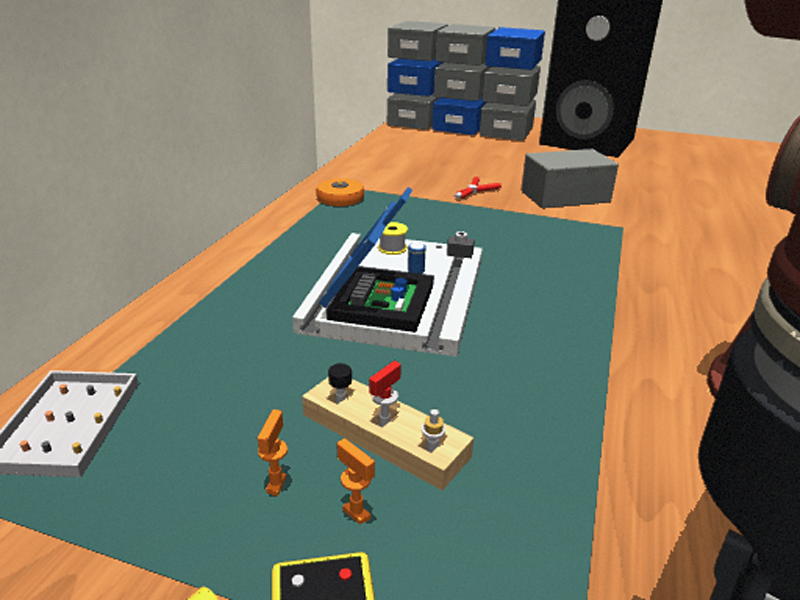

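View pics/wrist0.png

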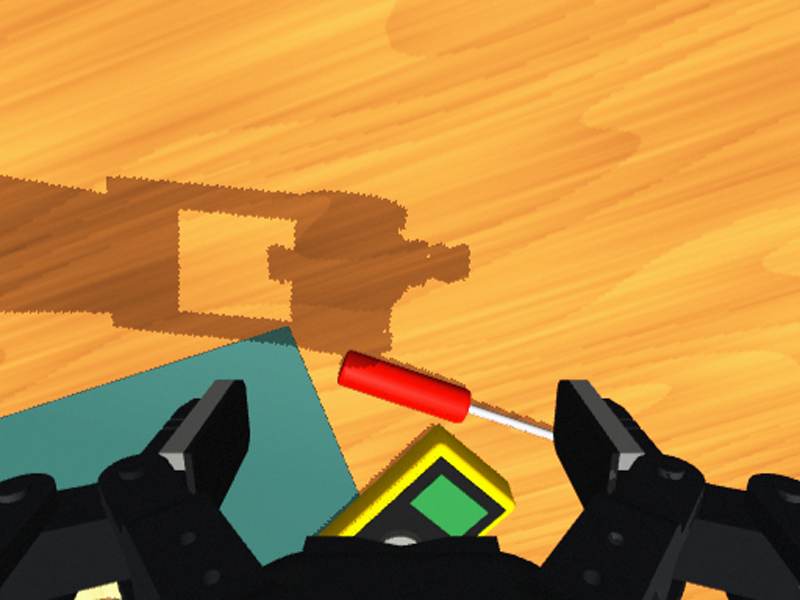

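The scene view shows the fixture at about (330,420), with the lid part open, and the rack at (465,265). The red stud is in the middle pocket, and two orange look-alikes stand behind. I'll make a rough fit from the plate corners next.

```bash
cat > h.py <<'E'
from station import *
import numpy as np, cv2, json
from scipy.spatial.transform import Rotation as Ro
from scipy.optimize import least_squares
def rpy(a): return Ro.from_euler('xyz',a,degrees=True).as_matrix()
def camera(n,obs=None):
    c=get_calibration(n); K=np.array([[c['fx'],0,c['cx']],[0,c['fy'],c['cy']],[0,0,1]])
    if n!='wrist': return K,np.array(c['R']),np.array(c['t'])
    o=obs or get_obs(); T=np.eye(4);T[:3,:3]=rpy(o['ee_rot']);T[:3,3]=o['tcp_pos']
    M=np.linalg.inv(T@np.array(c['mount'])); return K,M[:3,:3],M[:3,3]
def proj(cam,X):
    K,R,t=cam; p=(np.atleast_2d(X)@R.T+t)@K.T; return p[:,:2]/p[:,2:]
def pl(pose,X):  # x,y,yawdeg
    X=np.atleast_2d(np.array(X,float)); a=np.radians(pose[2]); c,s=np.cos(a),np.sin(a)
    return X@np.array([[c,s,0],[-s,c,0],[0,0,1]])+[pose[0],pose[1],0]
def ray(cam,uv,z):
    K,R,t=cam; d=R.T@np.linalg.inv(K)@[uv[0],uv[1],1]; C=-R.T@t; return C+d*(z-C[2])/d[2]
def fit(obslist,x0,loss='soft_l1'):  # list of (cam, X, uv)
    f=lambda p:np.concatenate([(proj(c,pl(p,X))-np.array(uv)).ravel() for c,X,uv in obslist])
    r=least_squares(f,x0,loss=loss,x_scale=[10,10,2]); return r.x,f(r.x).reshape(-1,2)
def snap(n,tag,draw=None):
    o=get_obs(); im=get_image(n); cam=camera(n,o)
    np.save(f'pics/{tag}.npy',im); json.dump([list(map(float,o['tcp_pos'])),list(map(float,o['ee_rot']))],open(f'pics/{tag}.json','w'))
    big=cv2.resize(im[:,:,::-1],(800,600),interpolation=cv2.INTER_CUBIC)
    if draw: draw(big,cam)
    cv2.imwrite(f'pics/{tag}.png',big); return im,cam,o
def poly(big,cam,X,col=(255,0,255),closed=True):
    p=((proj(cam,X)+.5)*800/512).astype(int); cv2.polylines(big,[p.reshape(-1,1,2)],closed,col,1)
def rect(x0,x1,y0,y1,z): return [[x0,y0,z],[x1,y0,z],[x1,y1,z],[x0,y1,z]]
def lidpts(th,X): # fixture-frame shut pts -> rotated about hinge
    X=np.array(X,float)-[78,0,46]; c,s=np.cos(th),np.sin(th)
    return np.c_[c*X[:,0]+s*X[:,2], X[:,1], -s*X[:,0]+c*X[:,2]]+[78,0,46]
E
cat > s1.py <<'E'
from h import *
S=camera('scene');D=camera('side')
k=.64
A=np.array
X1=A([[-115,-150,28],[125,-150,28],[125,150,28]]);u1=A([[173,418],[290,541],[480,385]])*k-.5
X2=A([[-115,150,28],[125,150,28],[-115,-150,28],[125,-150,28]]);u2=A([[457,343],[293,320],[482,248],[358,235]])*k-.5
best=None
for yaw in range(-180,180,45):
    p,r=fit([(S,X1,u1),(D,X2,u2)],[600,0,yaw])
    if best is None or (r**2).sum()<(best[1]**2).sum(): best=(p,r)
F=best[0];print(F,best[1])
# rack: from side image top corners
for name,uv,z in [('redwing top',(385,373),88),]: print(ray(D,A(uv)*k-.5,z))
ur=A([[303,398],[340,375],[472,437],[443,472]])*k-.5
for u in ur: print(ray(D,u,30))
us=A([[483,305],[512,290],[420,232],[450,225]])*k-.5
for u in us: print('s',ray(S,u,30))
E
python3 s1.py
```

```text
[560.96801932 -69.7008896    5.66543906] [[-0.20101694 -3.13924774]
 [ 0.61571998  1.81112353]
 [-0.0943486   0.19055107]
 [ 0.92632904  0.13269364]
 [-0.13895834 -0.89405604]
 [ 1.65328143  1.4116498 ]
 [-2.66340907 -0.31644421]]
[475.35982752 241.36558195  88.        ]
[575.83110254 249.22669702  30.        ]
[552.80057948 192.54925283  30.        ]
[370.73975563 244.9617712   30.        ]
[386.79220463 306.71535502  30.        ]
s [566.38296057 198.19961646  30.        ]
s [570.26278304 253.45797673  30.        ]
s [373.16272801 242.38382524  30.        ]
s [390.402985  292.9085183  30.       ]
```

```bash
cat > s2.py <<'E'
from h import *
F=[561,-69.7,5.7]
def d(big,cam):
    poly(big,cam,pl(F,rect(-115,125,-150,150,28)));poly(big,cam,pl(F,rect(-55,75,5,145,46)),(0,255,255))
    for a in [(302,241),(0,0)]: pass
goto([390,245,310],[180,0,90]); snap('wrist','w1')
goto([460,-70,330],[180,0,95]); snap('wrist','w2',d)
snap('scene','sc1',d); snap('side','sd1',d)
print(get_obs()['t'],get_obs()['tcp_pos'])
E
python3 s2.py
```

```text
3.075 [460.06928101 -68.79051517 329.86449152]
```

View pics/w1.png

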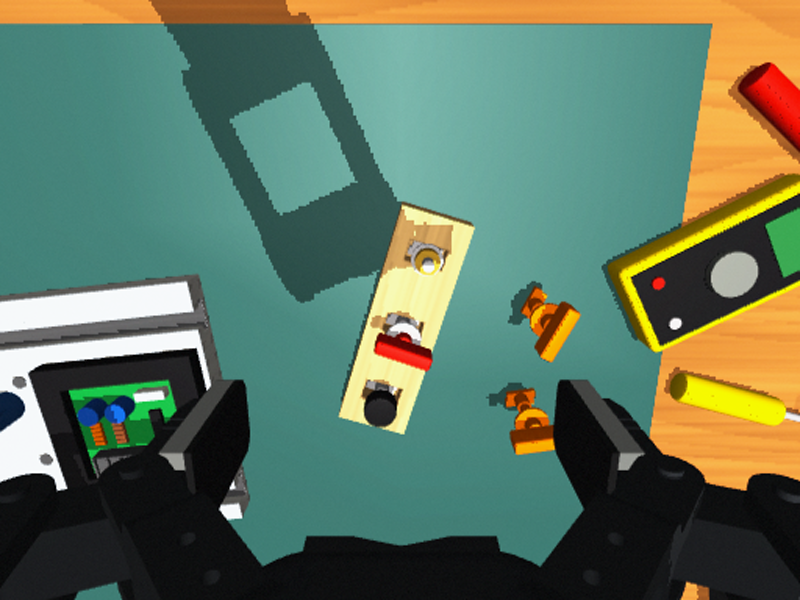

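View pics/w2.png

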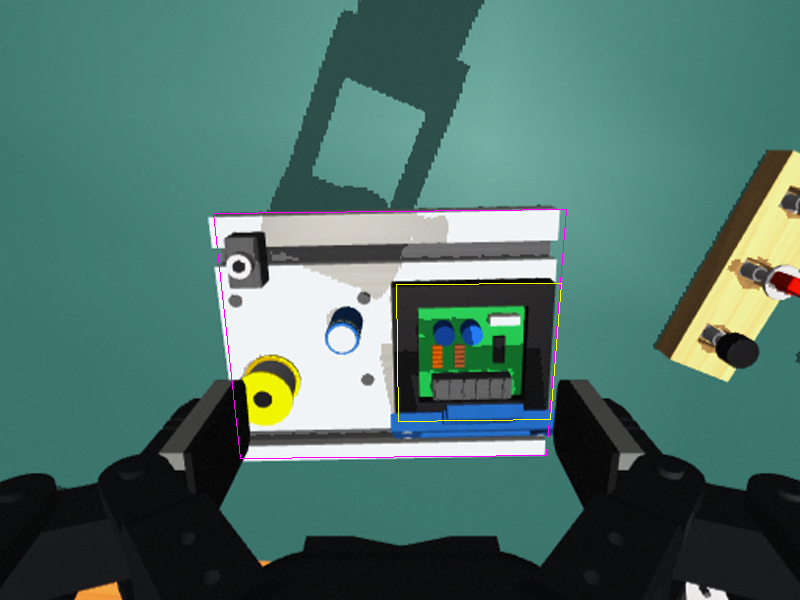

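View pics/sd1.png

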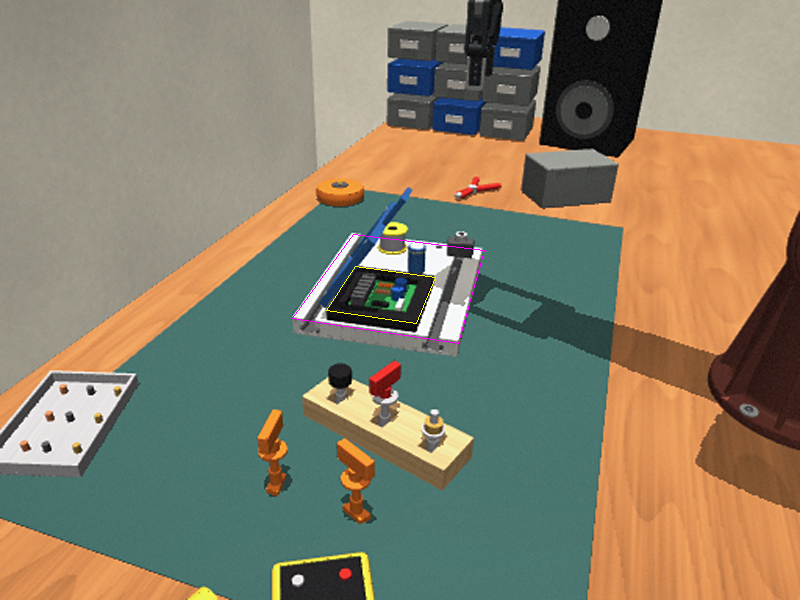

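Run:
```python
import numpy as np,cv2
im=np.load('pics/w2.npy')[:,:,::-1]
cv2.imwrite('pics/w2a.png',cv2.resize(im[120:200,125:265],None,fx=5.7,fy=5.7,interpolation=cv2.INTER_CUBIC))
cv2.imwrite('pics/w2b.png',cv2.resize(im[120:200,235:375],None,fx=5.7,fy=5.7,interpolation=cv2.INTER_CUBIC))
cv2.imwrite('pics/w2c.png',cv2.resize(im[225:305,235:375],None,fx=5.7,fy=5.7,interpolation=cv2.INTER_CUBIC))
```

```text
(no output)
```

View pics/w2a.png

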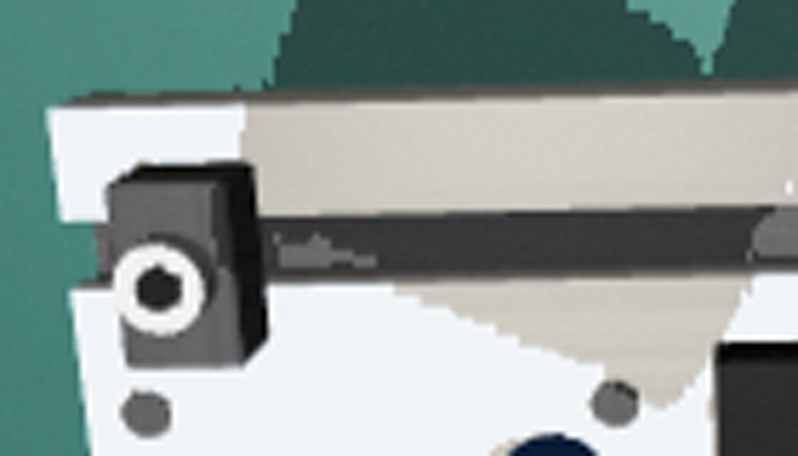

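View pics/w2b.png

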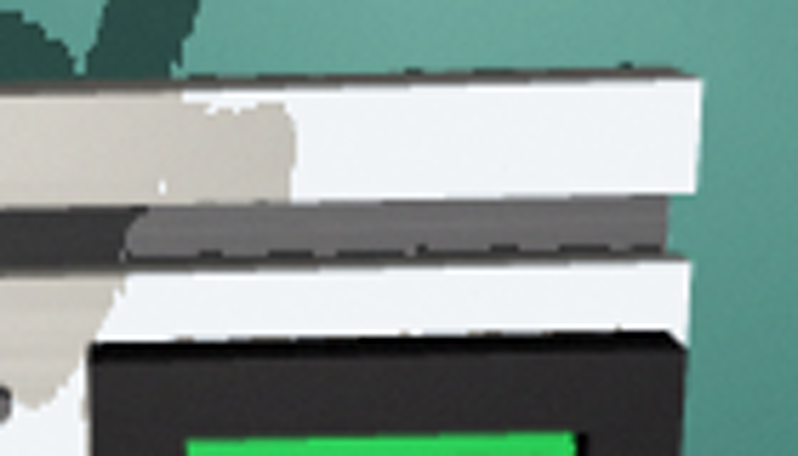

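View pics/w2c.png

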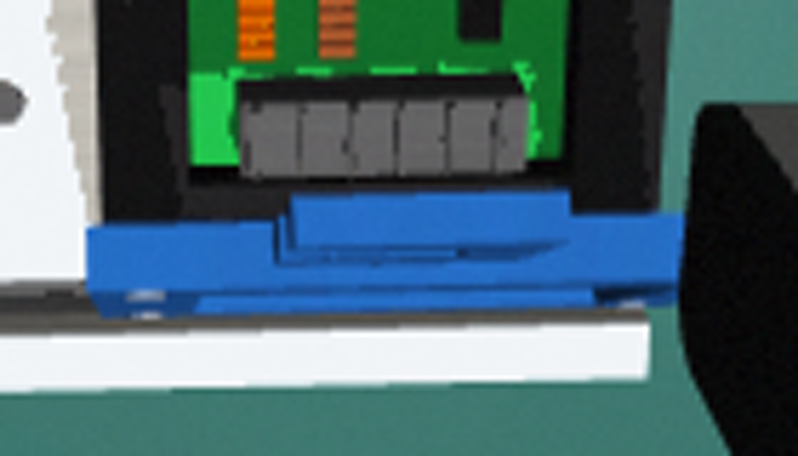

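```bash
cat > s3.py <<'E'
from h import *
A=np.array
def wcam(tag):
    p,r=json.load(open(f'pics/{tag}.json')); return camera('wrist',{'tcp_pos':A(p),'ee_rot':A(r)})
z=lambda P,o:(A(P,float)+.5)/5.7-.5+A(o)
W=wcam('w2')
X=A([[-115,-150,28],[-88.5,-150,28],[-71.5,-150,28],[-115,150,28],[-88.5,150,28],[-71.5,150,28],[-55,5,46],[-55,145,46],[125,150,28]])
u=np.r_[z([[47,107],[62,221],[72,287]],[125,120]),z([[703,78],[697,194],[690,262],[92,347],[685,350]],[235,120]),z([[648,380]],[235,225])]
F,r=fit([(W,X,u)],[561,-70,5.7]);print('wrist',F);print(r.round(2))
S=camera('scene');D=camera('side');k=.64
X1=A([[-115,-150,28],[125,-150,28],[125,150,28]]);u1=A([[173,418],[290,541],[480,385]])*k-.5
X2=A([[-115,150,28],[125,150,28],[-115,-150,28],[125,-150,28]]);u2=A([[457,343],[293,320],[482,248],[358,235]])*k-.5
print(fit([(S,X1,u1)],F)[0],fit([(D,X2,u2)],F)[0])
# lid overlay
im=np.load('pics/w2.npy')
for n in ['scene','side']:
  img=cv2.resize((np.load(f'pics/{"sc1" if n=="scene" else "sd1"}.npy'))[:,:,::-1],(800,600),interpolation=cv2.INTER_CUBIC)
  c=camera(n)
  for th,col in [(.8,(0,0,255)),(.95,(0,255,0)),(1.1,(255,255,0))]:
    poly(img,c,pl(F,lidpts(th,rect(-55,75,5,145,58))),col)
  poly(img,c,pl(F,rect(-115,125,-150,150,28)));
  (x,y)=((proj(c,pl(F,[[0,50,80]]))[0])/k).astype(int)
  img=img[y-130:y+130,x-170:x+170]
  cv2.imwrite(f'pics/lid_{n}.png',cv2.resize(img,None,fx=2.3,fy=2.3))
E
python3 s3.py
```

```text
wrist [562.92309164 -73.07228057   6.30951024]
[[-0.2  -0.02]
 [-0.36 -0.42]
 [-0.57  0.23]
 [ 0.41  0.23]
 [ 0.18 -0.39]
 [ 0.61 -0.  ]
 [-0.66  2.51]
 [ 0.85 -0.22]
 [-0.17 -0.17]]
[560.0763937  -69.3843386    5.64742167] [562.1042602  -69.81289559   5.82235376]
```

View pics/lid_scene.png

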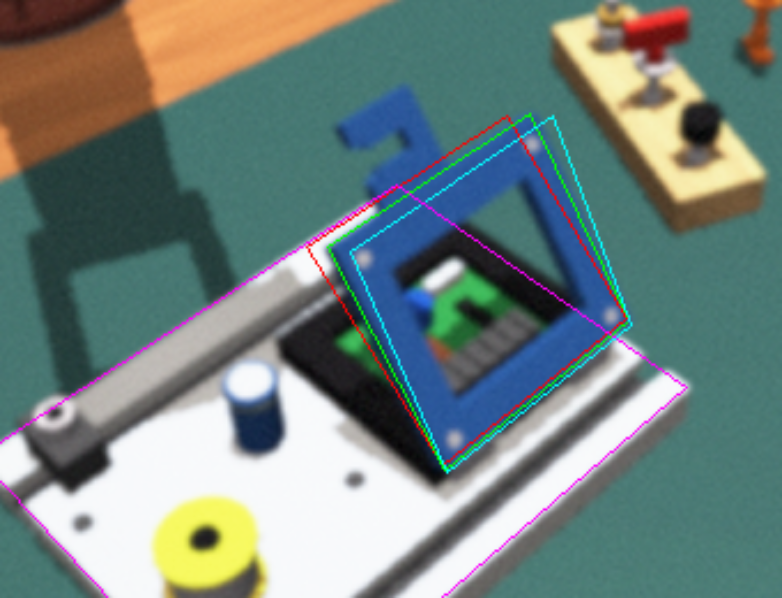

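View pics/lid_side.png

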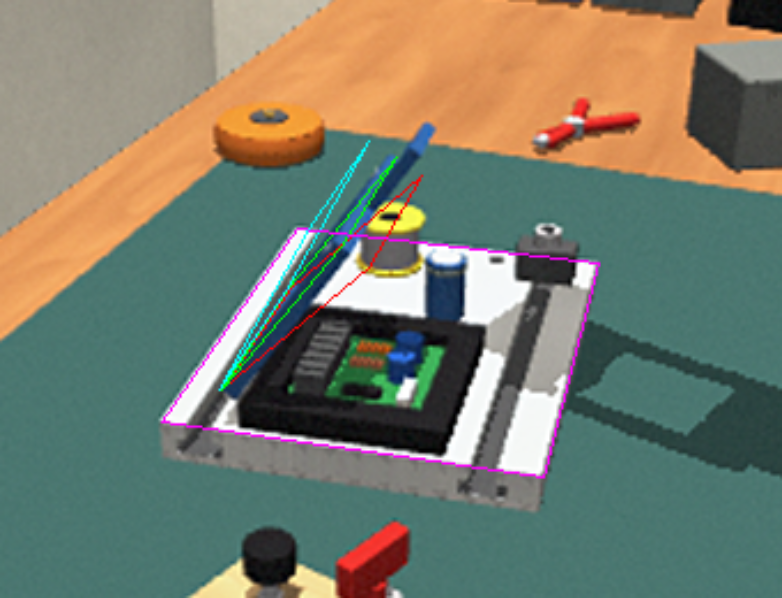

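```bash
cat > s4.py <<'E'
from h import *
import station
print([n for n in dir(station) if not n.startswith('_')], getattr(station,'grasp_offset',None))
F=[561.9,-71,5.95]
def tgt(th,up=0,y=116,r=124):
    p=[78-r*np.cos(th)+12*np.sin(th),y,46+133*np.sin(th)+12*np.cos(th)+up]; return pl(F,[p])[0]
R=[180,0,F[2]]
for yaw in (F[2],F[2]+180): print(solve_ik(tgt(1,10),[180,0,yaw]))
grip(0)
a=tgt(1.05,12); print(a, get_obs()['grip_width'])
goto([a[0],a[1],260],R); 
move_l(a,R)
print(get_obs()['wrist_force'],get_obs()['t'])
snap('scene','sc2');snap('side','sd2');snap('wrist','w3')
E
python3 s4.py; python3 -c "
import cv2
a=cv2.imread('pics/sc2.png')[200:480,150:550];b=cv2.imread('pics/sd2.png')[100:380,230:630]
cv2.imwrite('pics/c2.png',cv2.hconcat([a,b]))"
```

```text
['Unreachable', 'get_calibration', 'get_image', 'get_obs', 'goto', 'grasp_offset', 'grip', 'move_j', 'move_l', 'regions_of', 'sign_off', 'solve_ik', 'spot_in', 'wait'] 18.700000000000003
[-2.35699041e+00  9.29415517e+00  1.02495807e+02 -2.54444375e-14
  6.82100378e+01 -8.30699041e+00]
None
[576.44175089  47.14387813 179.33814158] -0.020877612692133386
[ 0.96384566 -0.06322307  0.82978909] 6.125
```

View pics/c2.png

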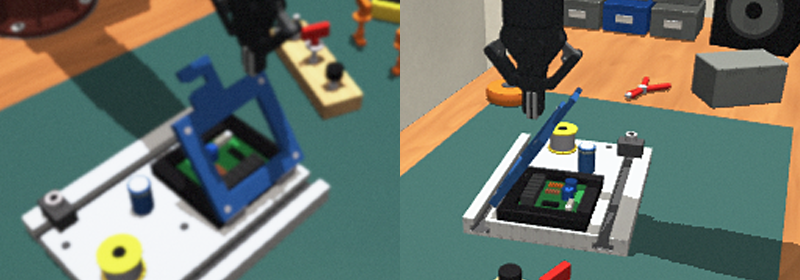

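The closed fingers are just above the front bar in both views: (258,70) in the scene crop and (532,110) in the side crop. Next I'll close the lid along its arc.

```bash
cat > s5.py <<'E'
exec(open('s4.py').read().split("R=[180")[0].replace('print([n',"([n"))
for th in [.95,.8,.65,.5,.35,.2,.1,.03]:
    move_l(tgt(th,-1.5),[180,0,F[2]],speed=90)
    f=get_obs()['wrist_force']; print(th,f.round(1))
    if np.linalg.norm(f)>30: break
for up in [0,-1,-2,-3,-4,-5]:
    move_l(tgt(0,up),speed=30); wait(.1); o=get_obs(); f=o['wrist_force']; print(up,f.round(1),o['tcp_pos'][2].round(1))
    if f[2]>12: break
E
python3 s5.py
```

```text
0.95 [-0.2  0.8 -0.2]
0.8 [ 0.2 -0.6  0.5]
0.65 [-0.6 -0.3 -0. ]
0.5 [-0.3  0.3 -1. ]
0.35 [-0.  -0.3  0.9]
0.2 [0.9 0.9 0.3]
0.1 [ 1.3  0.4 -0.6]
0.03 [-0.1 -0.3  0.4]
0 [-0.5 -0.6 -0.3] 58.1
-1 [-2.6  0.5  5.6] 58.0
-2 [-5.   0.7 10.9] 57.9
-3 [-7.5 -0.4 17.4] 57.8
```

```bash
cat > s6.py <<'E'
from h import *
p=get_obs()['tcp_pos']; move_l([p[0],p[1],120],speed=200)
F=[561.9,-71,5.95]
def d(b,c):
    poly(b,c,pl(F,rect(-55,75,5,145,58)),(0,255,255));poly(b,c,pl(F,rect(-103,-55,40,85,54)),(255,0,255))
goto([640,-50,330],[180,0,-85]); snap('wrist','w4',d); snap('scene','sc3',d);snap('side','sd3',d); print(get_obs()['t'])
E
python3 s6.py; python3 -c "
import cv2
a=cv2.imread('pics/sc3.png')[200:480,150:550];b=cv2.imread('pics/sd3.png')[100:380,230:630]
cv2.imwrite('pics/c3.png',cv2.hconcat([a,b]))"
```

```text
12.4
```

View pics/c3.png

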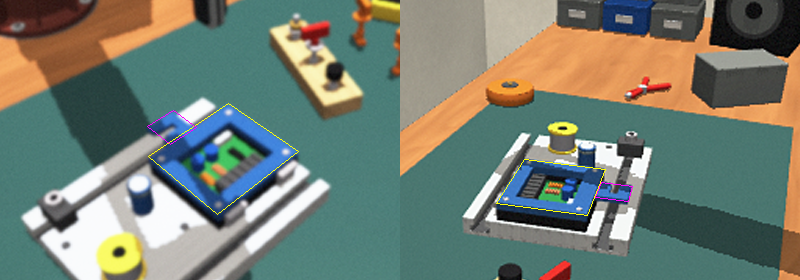

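View pics/w4.png

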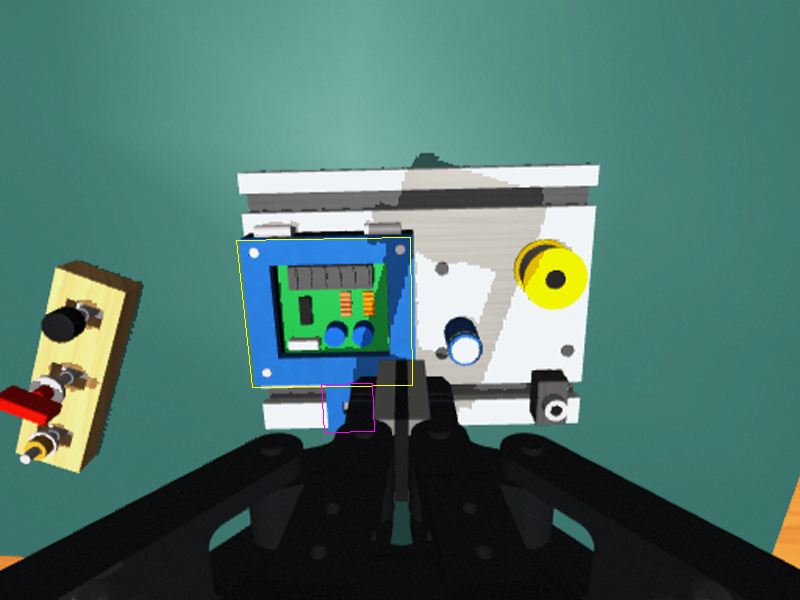

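The frame is shut: the predicted shut outline matches in all views. Next I'll refine the fixture pose from this flipped wrist view.

Run:
```python
import numpy as np,cv2
im=np.load('pics/w4.npy')[:,:,::-1]
f=lambda n,r,c:cv2.imwrite(n,cv2.resize(im[r:r+70,c:c+100],None,fx=5,fy=5,interpolation=cv2.INTER_CUBIC)) 
T=[cv2.resize(im[r:r+56,c:c+76],None,fx=5,fy=5,interpolation=cv2.INTER_CUBIC) for r,c in [(95,145),(95,320),(230,145),(230,320)]]
cv2.imwrite('pics/w4z.png',cv2.vconcat([cv2.hconcat(T[:2]),cv2.hconcat(T[2:])]))
```

```text
(no output)
```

View pics/w4z.png

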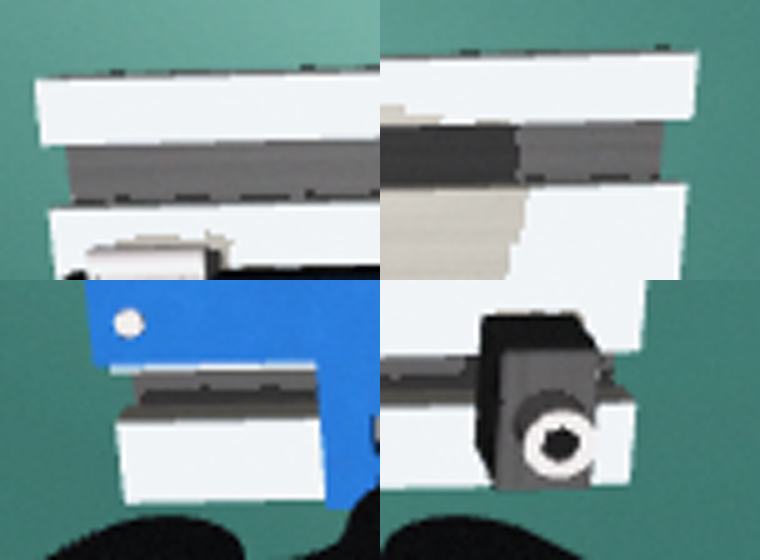

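```bash
cat > s7.py <<'E'
src=open('s3.py').read().split("S=camera('scene')")[0]; exec(src)
z5=lambda P,o:(A(P,float)+.5)/5-.5+A(o)
W4=wcam('w4')
X4=A([[125,150,28],[125,-150,28],[-115,150,28],[-88.5,150,28],[-115,-150,28],[-88.5,-150,28],[-71.5,-150,28]])
u4=np.r_[z5([[35,80]],[145,95]),z5([[319,53]],[320,95]),z5([[125,223],[115,142]],[145,230]),z5([[252,205],[255,122],[263,72]],[320,230])]
F4,r4=fit([(W4,X4,u4)],F);print('flip',F4,r4.round(2).tolist())
def fz(obs,x0): # also free z offset
    f=lambda p:np.concatenate([(proj(c,pl(p[:3],X)+[0,0,p[3]])-uv).ravel() for c,X,uv in obs])
    r=least_squares(f,list(x0)+[0],loss='soft_l1',x_scale=[10,10,2,10]);return r.x,np.abs(f(r.x)).mean()
print(fz([(W,X,u)],F),fz([(W4,X4,u4)],F))
print(fit([(W4,X4,u4),(W,X,u)],F)[0])
E
python3 s7.py
```

```text
wrist [563.24293475 -71.10003331   6.3364645 ]
[[-0.17 -0.01]
 [-0.32 -0.44]
 [-0.53  0.21]
 [ 0.38  0.21]
 [ 0.16 -0.4 ]
 [ 0.59 -0.  ]
 [-0.77  2.5 ]
 [ 0.81 -0.21]
 [-0.14 -0.13]]
flip [563.7029396  -73.71142479   6.39345606] [[-0.29, -0.14], [0.32, -0.12], [-0.19, -0.03], [0.06, 0.34], [-0.21, -0.19], [0.53, 0.43], [-0.18, -0.08]]
(array([563.50238003, -71.05158043,   6.33395189,  -1.30360497]), np.float64(0.39489052374657757)) (array([563.52576218, -73.76703508,   6.39221742,  -0.59215353]), np.float64(0.19876223299037882))
[563.44714407 -72.16088414   6.34408743]
```

Run:
```python
from h import *
for i in range(2):print(get_calibration('wrist')['mount'][:,3],get_calibration('scene')['t'])
print(json.load(open('pics/w2.json')))
```

```text
[   1.54078022  -71.65670583 -141.51126524    1.        ] [-386.83098878 -171.75050163 1200.95372912]
[   1.54078022  -71.65670583 -141.51126524    1.        ] [-386.83098878 -171.75050163 1200.95372912]
[[460.05425736477787, -69.05302604775413, 329.7827107519493], [-179.98546872089008, -0.04700601730317462, 95.05738864588315]]
```

```bash
python3 - <<'E'
s=open('h.py').read()
s=s.replace("    np.save(f'pics/{tag}.npy',im); json.dump([","    np.save(f'pics/{tag}.npy',im); json.dump([np.c_[cam[0],cam[1],cam[2]].tolist(),")
s+="""
def lcam(tag):
    M=np.array(json.load(open(f'pics/{tag}.json'))[0]); return M[:,:3],M[:,3:6],M[:,6]
"""
open('h.py','w').write(s)
E
cat > s8.py <<'E'
from h import *
A=np.array
F=[563.3,-73.4,6.35]
# rack estimates from w1 with the two mounts ~ side/scene
for y in (-14,166,6.35,-95,-84): print(y,solve_ik([475,243,230],[180,0,y]),solve_ik([480,-60,120],[180,0,y]))
p=get_obs()['tcp_pos']
goto([475,243,230],[180,0,-14]); grip(40)
im,cam,o=snap('wrist','w5')
r=regions_of('stud_wing','wrist')
for q in r[:4]: print(q['score'],q['extent'],q['region'].sum())
np.save('pics/w5reg.npy',r[0]['region'])
snap('scene','sc5');snap('side','sd5');print(get_obs()['t'],o['tcp_pos'],get_calibration('wrist')['mount'][:3,3])
E
python3 s8.py
```

```text
-14 [ 1.95545573e+01  1.31085653e+00  1.04858829e+02 -2.54444375e-14
  7.38303140e+01  3.35545573e+01] [-1.54453400e+01  2.58945481e+00  1.16392525e+02 -2.54444375e-14
  6.10180201e+01 -1.44533995e+00]
166 [  19.55455731    1.31085653  104.85882948    0.           73.83031399
 -146.44544269] None
6.35 [ 1.95545573e+01  1.31085653e+00  1.04858829e+02 -2.54444375e-14
  7.38303140e+01  1.32045573e+01] [-1.54453400e+01  2.58945481e+00  1.16392525e+02 -2.54444375e-14
  6.10180201e+01 -2.17953400e+01]
-95 [ 19.55455731   1.31085653 104.85882948   0.          73.83031399
 114.55455731] [-1.54453400e+01  2.58945481e+00  1.16392525e+02 -2.54444375e-14
  6.10180201e+01  7.95546600e+01]
-84 [ 19.55455731   1.31085653 104.85882948   0.          73.83031399
 103.55455731] [-1.54453400e+01  2.58945481e+00  1.16392525e+02 -2.54444375e-14
  6.10180201e+01  6.85546600e+01]
0.97 [315.1, 20.8, 46.1, 41.6] 1298
0.79 [252.2, 167.4, 30.8, 54.1] 1029
0.61 [202.4, 39.0, 56.0, 38.4] 1401
14.3833 [475.20879328 242.75931796 230.00237673] [   0.36724046  -70.29473883 -141.51037309]
```

View pics/w5.png

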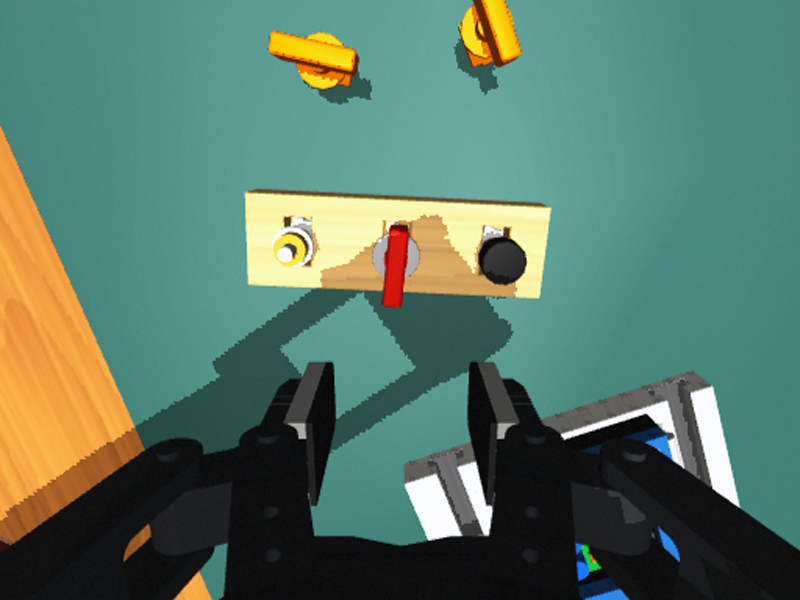

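```bash
cat > s9.py <<'E'
from h import *
A=np.array
print(get_calibration('wrist')['mount'][:3,3])
M=lcam('w5'); im=np.load('pics/w5.npy').astype(int)
reds=(im[...,0]>110)&(im[...,1]<60)&(im[...,2]<70)
reg=np.load('pics/w5reg.npy')
n,lab,st,_=cv2.connectedComponentsWithStats(reds.astype(np.uint8)); k=1+np.argmax(st[1:,4]); m=lab==k; print(st[k])
def hull(p):
    b=A([[sx*5.5,sy*22,z] for sx in(-1,1) for sy in(-1,1) for z in(73,95)])
    return cv2.convexHull(proj(M,pl(p,b)).astype(np.float32))
cnt=max(cv2.findContours(m.astype(np.uint8),cv2.RETR_EXTERNAL,cv2.CHAIN_APPROX_NONE)[0],key=len).reshape(-1,2).astype(np.float32)
def res(p):
    h=hull(p); return A([cv2.pointPolygonTest(h,(float(a),float(b)),True)-.5 for a,b in cnt])
r=least_squares(res,[470,240,-14],loss='soft_l1',x_scale=[5,5,3],diff_step=1e-3); print('wing',r.x,np.abs(r.fun).mean())
ur=A([[246,192],[551,207],[541,298],[248,285]])*.64-.5
X=A([[-100,31,30],[100,31,30],[100,-31,30],[-100,-31,30]])
print('rack',*[t.round(2) for t in fit([(M,X,ur)],[472,245,-14])])
b=cv2.imread('pics/w5.png'); cv2.polylines(b,[((hull(r.x)+.5)/.64).astype(int)],True,(255,255,0),1); cv2.imwrite('pics/w5h.png',cv2.resize(b[180:330,230:570],None,fx=2.3,fy=2.3))
E
python3 s9.py
```

```text
[   0.36724046  -70.29473883 -141.51037309]
[245 146  17  51 625]
wing [471.73041172 243.45399334 -19.83078522] 0.6341083941486922
rack [473.09 246.08 -16.7 ] [[-0.65  0.27]
 [ 0.73  0.07]
 [-0.3  -0.05]
 [ 0.25 -0.26]]
```

View pics/w5h.png

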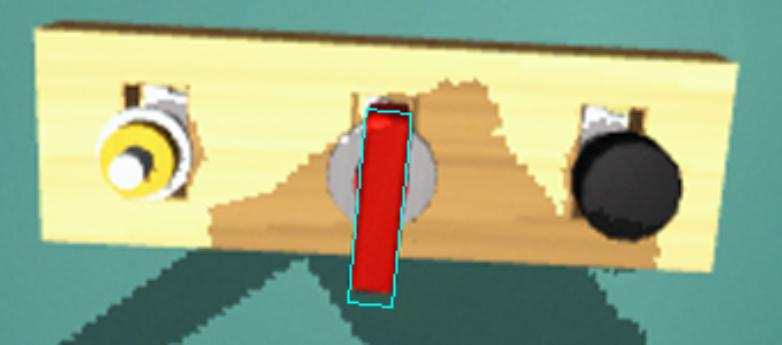

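```bash
sed -i 's/reds=.*/reds=(im[...,0]>50)\&(im[...,1]<0.35*im[...,0])\&(im[...,2]<.45*im[...,0])/' s9.py; python3 s9.py
```

```text
[   0.36724046  -70.29473883 -141.51037309]
[245 144  17  53 653]
wing [472.68475293 246.09116465 -19.54127432] 0.4915785942951199
rack [473.09 246.08 -16.7 ] [[-0.65  0.27]
 [ 0.73  0.07]
 [-0.3  -0.05]
 [ 0.25 -0.26]]
```

View pics/w5h.png

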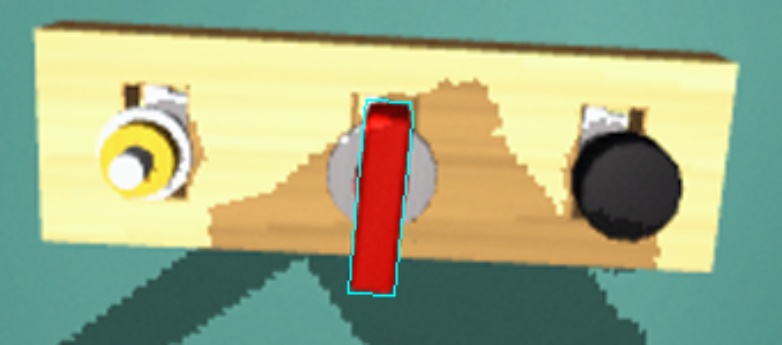

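```bash
cat > s10.py <<'E'
from h import *
w=[472.7,246.1,-19.5]; R=[180,0,w[2]]
goto([w[0],w[1],110],R); move_l([w[0],w[1],67],speed=100)
print(get_obs()['wrist_force'].round(1)); grip(5,squeeze=50); wait(.2)
o=get_obs();print(o['grip_width'],o['wrist_force'].round(1),o['tcp_pos'])
move_l([w[0],w[1],100],speed=80); o=get_obs();print(o['grip_width'],o['wrist_force'].round(1))
move_l([w[0],w[1],175],speed=150); snap('wrist','w6'); snap('side','sd6'); snap('scene','sc6'); o=get_obs();print(o['tcp_pos'],o['wrist_force'].round(1),o['t'],o['grip_width'])
E
python3 s10.py; python3 -c "
import cv2
a=cv2.imread('pics/sc6.png')[150:430,250:650];b=cv2.imread('pics/sd6.png')[220:500,200:600]
c=cv2.resize(cv2.imread('pics/w6.png'),(400,300))
cv2.imwrite('pics/c6.png',cv2.vconcat([cv2.hconcat([a,b]),cv2.hconcat([c,c*0])]))"
```

```text
[0.  0.4 0.4]
9.992640831163193 [-2.   0.8  5.8] [473.32857138 246.56596715  68.11396181]
10.542885364031456 [-0.5 -0.6 -0.8]
[471.37742369 245.57967175 173.02876276] [-0.4 -0.6 -1.5] 17.475 10.262169592302103
```

View pics/c6.png

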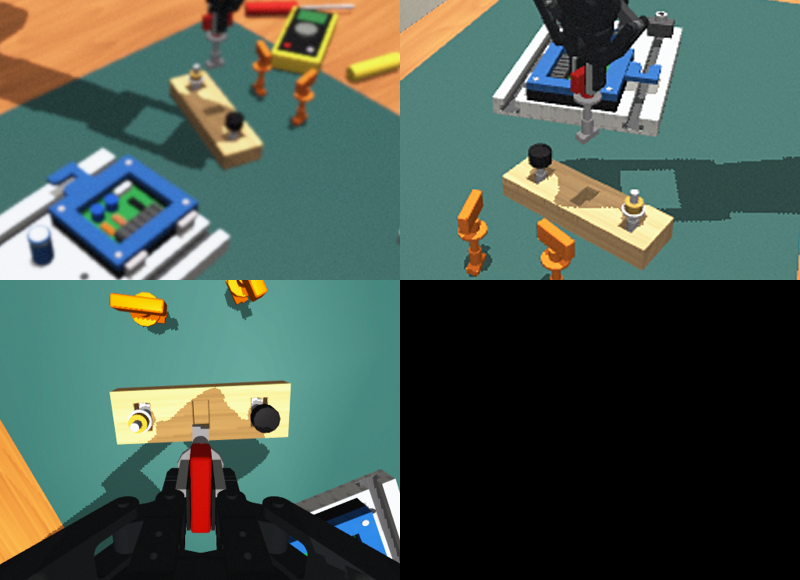

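```bash
cat > s11.py <<'E'
from h import *
A=np.array
F=[563.3,-73.4,6.35]
def inF(P): 
    a=np.radians(F[2]);c,s=np.cos(a),np.sin(a);d=P-A([F[0],F[1],0]);return A([c*d[0]+s*d[1],-s*d[0]+c*d[1],P[2]]).round(1)
W4=lcam('w5') if 0 else None
d=json.load(open('pics/w4.json'));W4=lcam('w4') if len(d)==3 else camera('wrist',{'tcp_pos':A(d[0]),'ee_rot':A(d[1])})
print('stop',inF(ray(W4,A([556,410])*.64-.5,66)),'cap',inF(ray(W4,A([466,348])*.64-.5,73)),'reel',inF(ray(W4,A([556,280])*.64-.5,66)))
M=lcam('w6'); pos,rot=json.load(open('pics/w6.json'))[1:]
im=np.load('pics/w6.npy').astype(int)
reds=(im[...,0]>50)&(im[...,1]<0.35*im[...,0])&(im[...,2]<.45*im[...,0])
n,lab,st,_=cv2.connectedComponentsWithStats(reds.astype(np.uint8)); k=1+np.argmax(st[1:,4]); m=lab==k; print(st[k])
T=rpy(rot)
def hull(p,dz=27):
    b=A([[sx*5.5,p[0]+sy*22,z] for sx in(-1,1) for sy in(-1,1) for z in(-dz,-dz+22)])
    b[:,0]+=p[1]
    return cv2.convexHull(proj(M,b@T.T+A(pos)).astype(np.float32))
h=st[k]
for y in range(-6,7,2):
    q=hull([y,0]).reshape(-1,2); print(y,q.min(0).round(1),q.max(0).round(1))
E
python3 s11.py
```

```text
stop [ -79. -115.   66.] cap [-16.6 -35.5  73. ] reel [  37.7 -107.7   66. ]
[ 243  209   28  115 2996]
-6 [240.2 192.5] [270.3 312.8]
-4 [240.3 196.9] [270.2 317.1]
-2 [240.4 201.3] [270.1 321.2]
0 [240.5 205.7] [270.1 325.4]
2 [240.5 210. ] [270.  329.5]
4 [240.6 214.3] [269.9 333.6]
6 [240.7 218.5] [269.9 337.6]
```

```bash
cat > s12.py <<'E'
from h import *
F=[563.3,-73.4,6.35]
p=pl(F,[[-80,-30,0]])[0]; R=[180,0,F[2]]
goto([p[0],p[1],170],R); move_l([p[0],p[1],97],speed=120); wait(.2)
def d(b,c):
    for x in(-88.5,-71.5): poly(b,c,pl(F,[[x,-100,28],[x,40,28]]),(255,0,255),False)
for n,t in(('wrist','w7'),('side','sd7'),('scene','sc7')): snap(n,t,d)
o=get_obs();print(p,o['tcp_pos'],o['ee_rot'],o['wrist_force'].round(1),o['t'],o['grip_width'])
b=cv2.imread('pics/w7.png');cv2.imwrite('pics/w7z.png',cv2.resize(b[200:480,200:580],None,fx=2.1,fy=2.1))
c=camera('scene');u=(proj(c,[[p[0],p[1],60]])[0]/.64).astype(int);b=cv2.imread('pics/sc7.png')[u[1]-75:u[1]+75,u[0]-90:u[0]+90]
c=camera('side');u=(proj(c,[[p[0],p[1],60]])[0]/.64).astype(int);a=cv2.imread('pics/sd7.png')[u[1]-75:u[1]+75,u[0]-90:u[0]+90]
cv2.imwrite('pics/c7.png',cv2.resize(cv2.hconcat([a,b]),None,fx=2.2,fy=2.2))
E
python3 s12.py
```

```text
[ 487.10886465 -112.06407757    0.        ] [ 487.51254978 -112.27026155   97.61671757] [ 1.79966580e+02 -6.17822365e-02  6.34710696e+00] [-0.   0.8 -1.9] 19.925 10.176149852912523
```

View pics/w7z.png

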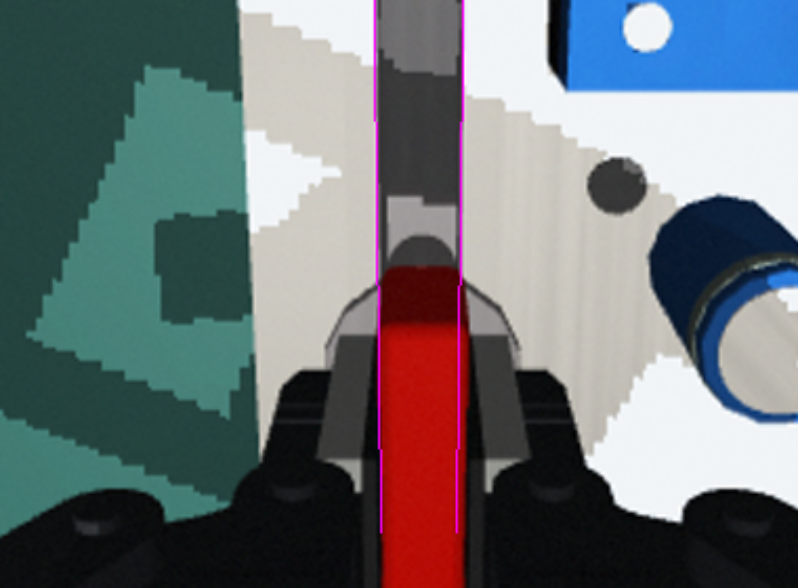

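View pics/c7.png

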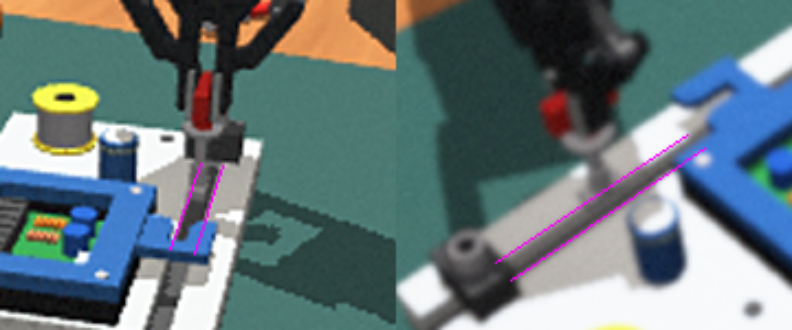

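The wrist view shows the head centred in the slot mouth: head columns 387–457, slot columns 380–461 in the zoomed crop. I'll lower it while watching the force.

```bash
cat > s13.py <<'E'
from h import *
F=[563.3,-73.4,6.35]
p=pl(F,[[-80.3,-30,0]])[0]; ok=True
for z in [90,86,83,80,77,74,71,69,68,67.4]:
    move_l([p[0],p[1],z],speed=60); o=get_obs(); f=o['wrist_force']; print(z,o['tcp_pos'].round(2),f.round(1))
    if f[2]>8 or np.hypot(f[0],f[1])>12: ok=False;break
print(ok,get_obs()['t'])
snap('wrist','w8');snap('side','sd8')
E
python3 s13.py
```

```text
90 [ 486.02 -111.84   89.18] [-0.4 -0.5 -1.4]
86 [ 486.44 -111.96   85.54] [-0.5 -0.1 -1.8]
83 [ 486.6  -112.03   82.75] [-0.5  0.4 -2.5]
80 [ 486.58 -112.     79.75] [ 0.7  0.6 -1.8]
77 [ 486.58 -112.02   76.72] [ 0.5  0.3 -1.2]
74 [ 486.55 -112.01   73.73] [-0.   0.8 -1.7]
71 [ 486.55 -111.99   70.72] [-0.4 -0.  -1. ]
69 [ 486.67 -112.05   68.84] [-0.2 -0.9 -1.5]
68 [ 486.8  -112.07   67.97] [-1.3 -0.3 -2. ]
67.4 [ 486.79 -112.09   67.39] [ 0.4  0.6 -1.9]
True 22.4417
```

```bash
cat > s14.py <<'E'
from h import *
F=[563.3,-73.4,6.35]
G=lambda x,z:(lambda p:[p[0],p[1],z])(pl(F,[[x,-30,0]])[0])
for z in np.arange(67,63,-.5):
    move_l(G(-80.3,z),speed=30); wait(.05);o=get_obs(); f=o['wrist_force']; print(z,o['tcp_pos'][2].round(2),f.round(1))
    if f[2]>3: break
z0=z+.5; print('floor cmd',z0)
z1=z0+1.2; move_l(G(-80.3,z1),speed=30)
for s in (1,-1):
  for d in np.arange(.5,5,.5):
    move_l(G(-80.3+s*d,z1),speed=40); wait(.05);o=get_obs(); f=o['wrist_force']; print(s*d,o['tcp_pos'].round(2),f.round(1))
    if abs(f[0])>6: break
  move_l(G(-80.3,z1),speed=40)
print(get_obs()['t'],z1)
E
python3 s14.py
```

```text
67.0 67.16 [-0.1  0.4 -0.2]
66.5 67.13 [-1.   0.8  6.4]
floor cmd 67.0
0.5 [ 487.16 -111.98   67.93] [-1.5  0.4 -1.9]
1.0 [ 487.85 -112.     68.21] [-0.3  0.2 -1.2]
1.5 [ 488.34 -111.94   68.24] [-0.5 -0.1 -1.4]
2.0 [ 488.82 -111.87   68.21] [ 0.1  0.2 -1.6]
2.5 [ 489.3  -111.81   68.19] [ 1.2 -0.3 -0.7]
3.0 [ 489.7  -111.72   68.14] [-0.4 -0.6 -2.2]
3.5 [ 489.85 -111.72   68.11] [-1.2  0.  -1.8]
4.0 [ 490.14 -111.65   68.07] [-4.   0.2  1.3]
4.5 [ 490.34 -111.6    67.99] [-5.5 -1.   1.8]
-0.5 [ 486.67 -112.17   68.32] [ 0.5 -0.2 -1.5]
-1.0 [ 485.84 -112.2    68.18] [-0.3  0.2 -1.5]
-1.5 [ 485.55 -112.28   68.26] [ 0.6 -0.3 -1.8]
-2.0 [ 485.3  -112.34   68.33] [ 3.4  0.8 -2.9]
-2.5 [ 485.03 -112.38   68.39] [ 3.   0.8 -3.9]
-3.0 [ 484.83 -112.43   68.42] [ 4.6  0.8 -4.9]
-3.5 [ 484.66 -112.49   68.49] [ 6.5  1.4 -5.5]
28.7083 68.2
```

```bash
cat > s15.py <<'E'
from h import *
F=[563.3,-73.4,6.35]; a=np.radians(F[2]); R_=np.array([[np.cos(a),np.sin(a)],[-np.sin(a),np.cos(a)]])
G=lambda y,x=-79.6,z=68.2:(lambda p:[p[0],p[1],z])(pl(F,[[x,y,0]])[0])
def st(l):
    o=get_obs(); f=o['wrist_force']; q=R_@(o['tcp_pos'][:2]-F[:2]); ff=R_@f[:2]; print(l,'F-pos',q.round(2),o['tcp_pos'][2].round(2),'Ff',ff.round(1),f[2].round(1)); return ff
for y,s in [(-30,50),(0,60),(25,60),(33,40),(40,30),(46,30),(52,30),(58,30),(62,30)]+[(v,25) for v in np.arange(64,72,.7)]:
    move_l(G(y),speed=s); 
    ff=st(y)
    if abs(ff[1])>9 or abs(ff[0])>9: break
print(get_obs()['t'])
for n,t in(('wrist','w9'),('side','sd9'),('scene','sc9')): snap(n,t)
E
python3 s15.py
```

```text
-30 F-pos [-80.14 -29.92] 67.98 Ff [ 0.5 -0.4] -1.1
0 F-pos [-79.51   0.25] 68.27 Ff [-0.2  0.4] -1.4
25 F-pos [-79.59  25.27] 68.2 Ff [-0.3 -0.5] -1.8
33 F-pos [-79.65  33.15] 68.15 Ff [-0.5 -0.5] -1.4
40 F-pos [-79.64  40.16] 68.16 Ff [ 0.5 -0.7] -2.2
46 F-pos [-79.65  46.2 ] 68.17 Ff [-0.8  0. ] -2.2
52 F-pos [-79.63  52.2 ] 68.19 Ff [0.1 0.2] -1.3
58 F-pos [-79.63  58.18] 68.18 Ff [-0.7 -0.4] -1.1
62 F-pos [-79.63  62.16] 68.18 Ff [-0.  -0.1] -2.1
64.0 F-pos [-79.62  64.08] 68.19 Ff [-0.3 -0.1] -0.7
64.7 F-pos [-79.6  64.7] 68.19 Ff [0.  0.3] -1.8
65.4 F-pos [-79.63  65.44] 68.18 Ff [-0.   1.3] -1.6
66.10000000000001 F-pos [-79.62  66.14] 68.19 Ff [-0.4  0.1] -1.2
66.80000000000001 F-pos [-79.57  66.8 ] 68.22 Ff [ 0.3 -0.5] -0.8
67.50000000000001 F-pos [-79.57  67.08] 68.24 Ff [ 0.3 -2.9] -1.9
68.20000000000002 F-pos [-79.5   67.33] 68.3 Ff [-0.3 -5.5] -1.7
68.90000000000002 F-pos [-79.48  67.58] 68.33 Ff [-0.6 -6.3] -2.2
69.60000000000002 F-pos [-79.46  67.75] 68.38 Ff [-1.2 -7.1] -2.9
70.30000000000003 F-pos [-79.46  68.  ] 68.4 Ff [-1.7 -9.7] -2.0
34.7417
```

```bash
cat > s16.py <<'E'
exec(open('s15.py').read().split('for y,s in')[0])
move_l(G(67.3),speed=30); wait(.1); st('back')
for k in range(15,91,15):
    goto(G(67.1),[180,0,F[2]-k]); ff=st(k); o=get_obs(); print(o['ee_rot'].round(2),o['moment'].round(2),o['grip_width'].round(2))
    if np.hypot(*ff)>25 or abs(o['moment'][2])>1.5: print('stop');break
print(get_obs()['t'])
for n,t in(('wrist','w10'),('side','sd10'),('scene','sc10')): snap(n,t)
b=cv2.imread('pics/w10.png');cv2.imwrite('pics/w10z.png',b)
p=G(66,z=70)
L=[]
for n,t in (('side','sd10'),('scene','sc10')):
    u=(proj(camera(n),[p])[0]/.64).astype(int);L.append(cv2.imread(f'pics/{t}.png')[u[1]-75:u[1]+75,u[0]-90:u[0]+90])
cv2.imwrite('pics/c10.png',cv2.resize(cv2.hconcat(L),None,fx=2.2,fy=2.2,interpolation=cv2.INTER_CUBIC))
E
python3 s16.py
```

```text
back F-pos [-79.48  67.31] 68.28 Ff [ 0.4 -2.2] -2.1
15 F-pos [-80.12  67.26] 68.06 Ff [-1.3 -3.2] -1.3Traceback (most recent call last):
  File "s16.py", line 4, in <module>
    goto(G(67.1),[180,0,F[2]-k]); ff=st(k); o=get_obs(); print(o['ee_rot'].round(2),o['moment'].round(2),o['grip_width'].round(2))
                                                                                                         ^^^^^^^^^^^^^^^^^^^^^
AttributeError: 'float' object has no attribute 'round'
```

```bash
sed -i "s/o\['grip_width'\].round(2)/o['grip_width']/; s/^move_l(G(67.3).*//; s/range(15,/range(30,/" s16.py; python3 s16.py
```

```text
30 F-pos [-80.13  67.28] 67.92 Ff [-2.  -3.5] -1.6
[ 1.7998e+02  6.0000e-02 -2.3390e+01] [-0.59  0.3   0.01] 9.76353274469874
45 F-pos [-79.83  67.22] 68.0 Ff [-1.9 -2.9] -1.5
[ 1.7999e+02  3.0000e-02 -3.8360e+01] [-0.52  0.3   0.03] 10.450967839890309
60 F-pos [-79.64  67.18] 68.14 Ff [-1.7 -3. ] -2.2
[ 1.800e+02  1.000e-02 -5.335e+01] [-0.47  0.21  0.06] 10.516626591882288
75 F-pos [-79.57  67.13] 68.2 Ff [-2.2 -2.9] -2.3
[-179.99    0.    -68.34] [-0.45  0.2  -0.01] 9.95415745221015
90 F-pos [-79.53  67.12] 68.23 Ff [-1.6 -3.1] -0.9
[-179.99    0.    -83.34] [-0.47  0.2  -0.02] 10.089949401290255
37.3917
```

View pics/w10.png

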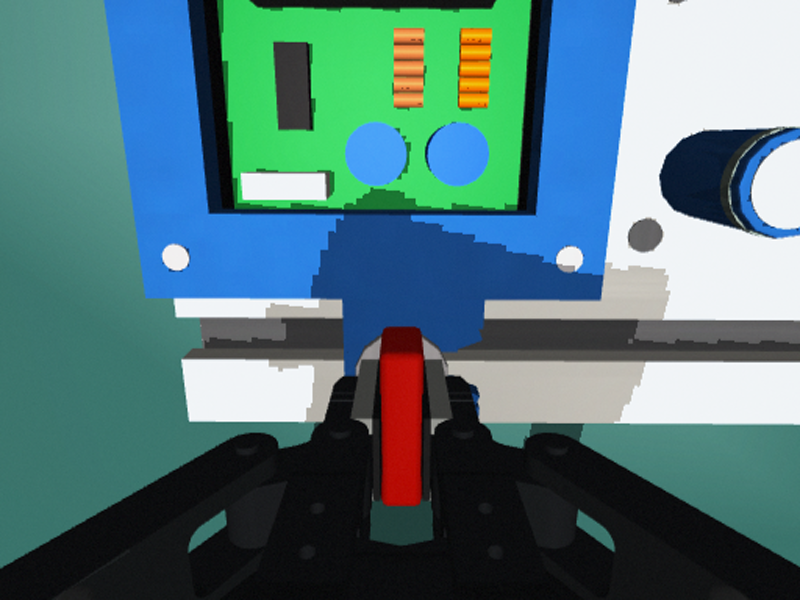

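View pics/c10.png

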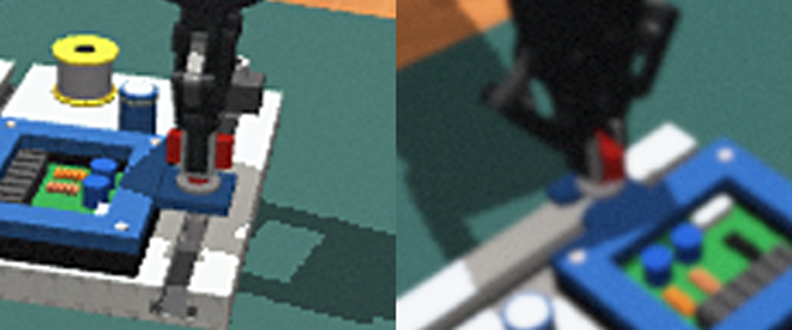

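```bash
cat > s17.py <<'E'
exec(open('s15.py').read().split('for y,s in')[0])
move_l(G(67.1,z=67.3),speed=20); st('low')
grip(32); wait(.2); st('open')
move_l(G(67.1,z=130),speed=120)
p=G(66,z=70)
goto([G(66)[0]-20,G(66)[1],230],[180,0,F[2]-90]); wait(.2)
def d(b,c):
    poly(b,c,pl(F,rect(-102,-58,60.5,71.5,94)),(0,255,255))
for n,t in(('wrist','w11'),('side','sd11'),('scene','sc11')): snap(n,t)
M=lcam('w11'); im=np.load('pics/w11.npy').astype(int)
reds=(im[...,0]>50)&(im[...,1]<0.35*im[...,0])&(im[...,2]<.45*im[...,0])
n,lab,s_,_=cv2.connectedComponentsWithStats(reds.astype(np.uint8)); k=1+np.argmax(s_[1:,4]); m=lab==k
cnt=max(cv2.findContours(m.astype(np.uint8),cv2.RETR_EXTERNAL,cv2.CHAIN_APPROX_NONE)[0],key=len).reshape(-1,2)
def hull(q):
    b=np.array([[sx*22,sy*5.5,z] for sx in(-1,1) for sy in(-1,1) for z in(72,94)]); return cv2.convexHull(proj(M,pl(q,b)).astype(np.float32))
res=lambda q:np.array([cv2.pointPolygonTest(hull(q),(float(a),float(b)),True)-.5 for a,b in cnt])
r=least_squares(res,[p[0],p[1],F[2]],loss='soft_l1',x_scale=[5,5,3],diff_step=1e-3)
print('wing F',R_@(r.x[:2]-F[:2]),r.x[2]-F[2],np.abs(r.fun).mean(), get_obs()['t'])
L=[]
for n,t in (('side','sd11'),('scene','sc11')):
    u=(proj(camera(n),[p])[0]/.64).astype(int);L.append(cv2.imread(f'pics/{t}.png')[u[1]-75:u[1]+75,u[0]-90:u[0]+90])
cv2.imwrite('pics/c11.png',cv2.resize(cv2.hconcat(L),None,fx=2.2,fy=2.2,interpolation=cv2.INTER_CUBIC))
E
python3 s17.py
```

```text
low F-pos [-79.09  67.09] 67.5 Ff [-0.1 -2.2] -1.2
open F-pos [-79.5   67.18] 67.37 Ff [-0.4 -0. ] 0.6
wing F [-79.30649632  65.58552071] -0.06799262284894247 0.3725595605098435 39.85
```

View pics/w11.png

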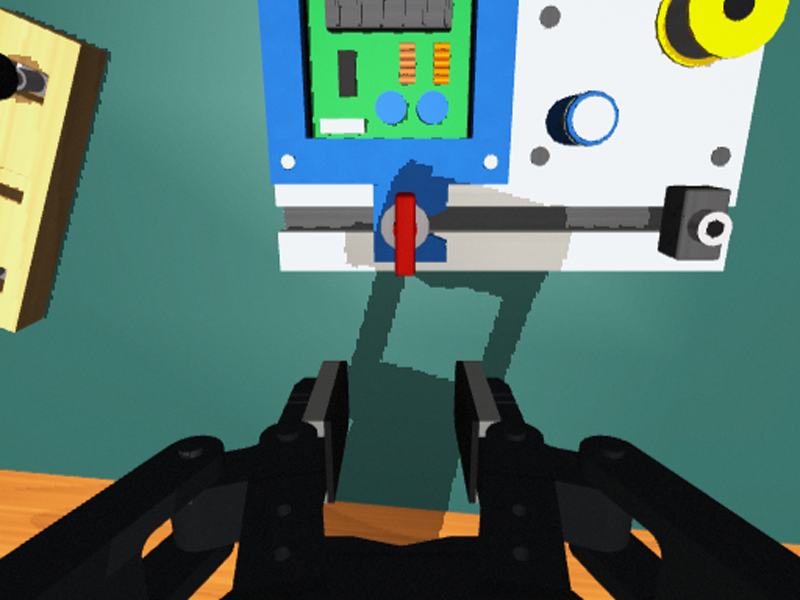

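View pics/c11.png

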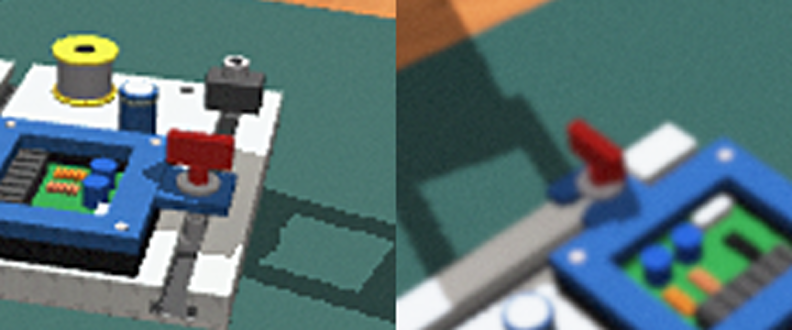

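View pics/sc11.png

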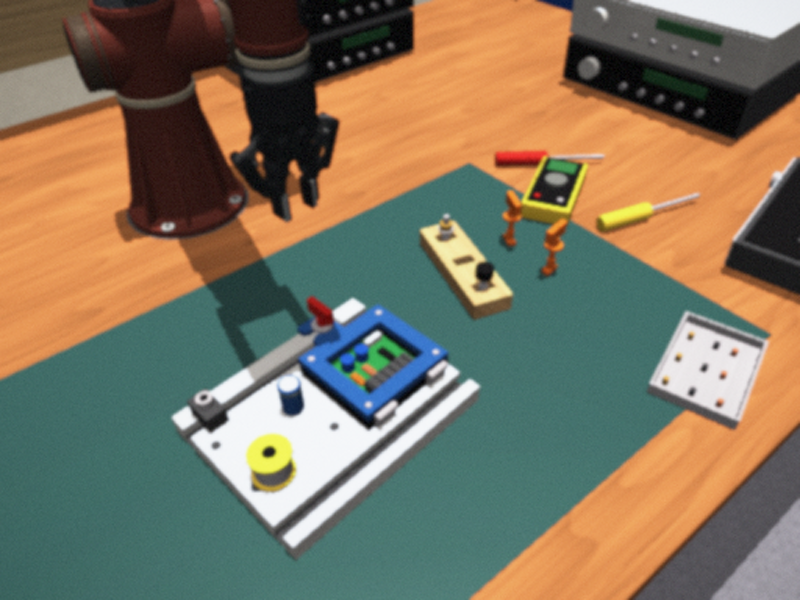

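The released wing stands square across the slot at the end of the fork. The frame is flush and the bystanders are where they were, so I'll hand it in.

```bash
python3 -c "
from station import *
print(get_obs()['wrist_force'],get_obs()['t']);print(sign_off())"
```

```text
[-0.20526579  0.34175602  0.72753146] 39.85
the job is handed in; nothing more can be done
None
```

The job is done and handed in at 39.9 s of the 72 s allowed.

- **Frame:** I shut it by pressing the front bar along its arc. The fingers met resistance at a height of 58 mm, with about 17 N at the final press. The shut outline matched in all three cameras.
- **Stud:** I put it head first into the front slot, centred it by feeling both sides of the slot, and slid it about 1 mm off the floor. It met the end of the fork at about y 67 by my fixture estimate (home is 66). I then turned it 90° clockwise and let go.
- **Last checks:** The wing sits within 0.1° of square across the slot. The wrist camera put it at x -79.3, y 65.6, against home at -80, 66. In the same picture, its position relative to the tab gave y of about 66. In the last pictures the other studs, the look-alikes, the capacitor and the reel looked where they had been. The gripper is clear of everything.
- **Disagreements:** The scene and side cameras placed the fixture 2 to 4 mm away from where the wrist camera did. I used the wrist camera and the felt contacts. Even so, the felt slot centre was about 0.4 mm off the wrist estimate. The felt fork contact (about 67) and the final camera reading (65.6) differ by just over 1 mm.

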